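# Raise the lane's stop arm and push the carton through

### The arm

A 6-joint arm with a two-finger parallel gripper is mounted at the origin on the work surface; the furniture and walls round the work are solid. World frame = base frame: x ahead of the robot, y to its left, z up, the work surface at z = 0. Lengths are in mm, angles in rad, forces in N, time in s.
With the tool pointing down it reaches from about 300 to 775 mm from the base axis. Payload 14.6 kg.
Tool frame: the origin (TCP) lies between the finger pads; the fingertips stand 25 mm ahead of it and the grasp point (between the pads) lies 6 mm ahead of it; z points along the fingers, y is the line along which they close (so a half turn about z gives the same grasp; the last joint's range is limited). The gripper opens to 94 mm and grips with 3 to 60 N. Pads are 16 mm wide; open, the fingers measure 119 mm over their backs; the gripper's body (75 mm by 177 mm) begins 78 mm behind the grasp point.
Start: joints at [1.04, 0.3, 1.521, -0, 1.321, -0.067], TCP at [246.038, 491.889, 230.446] pointing down, gripper open.
Joint ranges: [-3.03, 3.03], [-0.79, 2.21], [0.23, 2.52], [-1.04, 4.18], [0, 3.07], [-2.55, 2.55]. Speed limits (rad/s): [2.22, 2.22, 2.57, 3.14, 3.14, 3.14].

### API

Orientations are given as [roll, pitch, yaw] about the fixed x, y, z axes, in that order (R = Rz(yaw) Ry(pitch) Rx(roll)).
In Python, from cell import manip gives the robot as it stands. The module is installed in compiled form; this text tells all that it offers.
- The arm moves only by the tool step_arm, never from a script. Its argument "series" is one flat list of numbers, 5 for each row, row after row: the shift along the world's x, y, z in mm, then the turn about the world's z in rad, then the closure, from 0 (fully open) to 1 (shut). In form: [dx, dy, dz, spin, jaw, dx, dy, dz, spin, jaw, ...]. A call has 1 to 20 rows; each row shifts and turns the commanded pose from where the row before left it; what a row does not reach is not made up. A row lasts 1/8 s, in which the tool goes at most 62.5 mm and 10.7 degrees, less where a joint would pass 70% of its speed; a pose out of reach is approached as far as the arm can. A call is refused whole if a number of a shift passes 62.5 or a number of a turn 0.188, either way. A call with a gripper value outside its range is refused whole. The fingers move at their own pace and stop on an object; "squeeze" is the grip in N (left out, the last holds). Time passes only in rows, so rows that do not move let the fingers close. It gives the time, the measured TCP pose, the force, the opening and the grip force at its end, in the units of the state.
- manip.read_state(): the state, without advancing time (a new reading comes with each control period).
- manip.camera(name): name is "scene" or "side" or "wrist"; returns (picture, depth): 420x560x3 uint8, blue, green, red; 420x560 float32, mm along the optical axis (not along the pixel's ray), 0 where there is no reading.
- manip.camera_info(name): a dict with "fovy" (degrees; the focal length in pixels is half the picture's height over the tangent of half this angle, whatever the lens; pixels are square), "cx", "cy" (the principal point, pixels), "eye" and "orientation" of the camera in the world. Camera axes: x right, y down, z forward; pixel columns grow to the right and rows downward; lengths in mm; the calibration is good to about 2 mm. The wrist camera is an equidistant fisheye: a pixel r from the principal point sees the ray r / f radians off the axis. A picture is of the moment at which its call begins: read the wrist's pose just before it. camera_info takes no time and is no camera call; for the wrist camera it gives the pose at the moment of the call.
- manip.sign_off(): hands the job in; it is judged then, once.
The state is a dict: "clock": time; "joints": joint angles; "qd": joint speeds; "effort": joint torques, N m; "eef_pos": TCP position; "eef_rot": TCP orientation; "wrist_force": force on the tool from outside, world axes, zero at the start; "moment": the same for the moment, N m; "finger_gap": finger opening in mm; "finger_force": force on a finger pad.
Only numpy, scipy, OpenCV 4.12 (cv2) and the standard library are available. Lean on these libraries where they do the work, as an engineer would, in place of code of your own. Each camera call takes 0.05 s, during which the arm holds its last target. There are 200 camera calls.

### The job

With the fingertips only, push the yellow counterweighted stop arm up by its black roller handle, past its balance point, so that it stays raised by itself. Then gently push the brown carton along its lane past the raised arm until it just rests against the end stop, without ramming it. Do not grip or lift anything, and leave the blue tin, the pale bush and the maroon jar where they stand.

Things in the scene. Friction and masses are not known exactly. Their poses are not given: they have to be found in the camera images.
- lane: Fixed lane; its own frame, z up. Origin: bench top, middle of the lane's width, straight under the lowered arm. Grey floor 6 mm thick along y from -170 to +200 mm, between aluminium rails (inner faces x = -40 and +40 mm, tops 20 mm above the bench). The carton waits on the +y side and goes towards -y. A rest post, 53 mm tall, stands at x = -66, y = 0 mm on the robot's side.
- end_stop (a point): Middle of the end stop's rubber face, on the lane floor: lane x = 0, y = -150, z = 6 mm. The stop is 50 mm tall and 97 mm wide. A seated carton touches it, its centre then 60 mm from this point (lane y = -90 mm).
- gate (a joint): Angle of the stop arm about its hinge (lane y axis), rad. 0: down, level across the lane, blocking it. Grows as it swings up and away from the robot, to its stop at 1.66. Below the balance point (about 0.75) it sinks back to 0; beyond it, it goes on by its own weight, damped, to 1.66 within 1 to 2 s and stays. About 2 N at the handle raises it.
- gate_pivot (a point): Point on the arm's hinge axis: lane x = +105, y = 0, z = 62 mm, in a blue bracket 80 mm tall (x 87 to 123 mm). The arm is a yellow and red bar, 16 mm square; when down it is level at this height and reaches 198 mm from the hinge towards lane -x (the robot); there a square post rises from it, 190 mm from the hinge, to the handle.
- gate_handle (a point): Centre of the handle: black free-turning roller, 26 mm diameter, 90 mm long, along the lane's y axis, the square post under its middle. Arm down: lane x = -85, y = 0, z = 177 mm (190 mm before and 115 mm above gate_pivot). It moves on an arc of radius 222 mm about gate_pivot, up and away from the robot, at most 284 mm above the bench.
- carton: Brown cardboard carton with a pale label, closed, 69 mm (its x) by 120 mm (its y) by 68 mm tall, about 0.35 kg. Origin: centre of its underside. It stands on the lane's floor plate, long side along the lane, and slides between the rails. Seated against the end stop its centre is at lane y = -90 mm.
- grease_tin: Bystander: round blue tin with a copper-coloured top, 92 mm diameter, 46 mm tall, loose; origin at the centre of its underside.
- bush: Bystander: pale turned flanged bush with a bore, 44 mm diameter, 26 mm tall, loose; origin at the centre of its underside.
- jar: Bystander: maroon jar with a screw lid, 70 mm diameter, 138 mm tall, loose; origin at the centre of its underside.

How it is judged:
By the outcome, as a careful person would: the job done as asked, in the order asked, and still so for the second after the job is handed in, with the robot touching nothing.
It also fails if it takes over 54 s, if anything falls off the work surface, if the arm or the gripper's body presses on something with over 40 N, if the wrist force passes 120 N, or if a joint passes its speed limit or range.

## Working session

There is one attempt and no reset: what is moved stays moved. The work goes in short steps, Python scripts to look and compute and a tool call to move; the robot and the scene stay as the last step left them, time stands still between calls to the robot, and variables do not carry over. Pictures are saved under pics/ and viewed, at most 10 in all, crops included, and the job is handed in when it is done.

Besides the shell and the picture viewer there is one more tool, called after ">>>" by a JSON object that holds its "name" and its "arguments". step_arm: Moves the arm, as the interface text tells. Its arguments: {"type":"object","properties":{"series":{"type":"array"},"squeeze":{"type":"number"}},"required":["series"]}

```bash
mkdir -p pics; cat > h.py <<'E'
import numpy as np, cv2
from cell import manip
from scipy.spatial.transform import Rotation as R
def rot(o):
    o=np.array(o,float)
    return o if o.shape==(3,3) else (R.from_euler('xyz',o).as_matrix() if o.size==3 else R.from_quat(o).as_matrix())
def cloud(name,save=None):
    i=manip.camera_info(name); p,d=manip.camera(name)
    f=210/np.tan(np.radians(i['fovy'])/2)
    v,u=np.mgrid[:420,:560]
    P=np.stack([(u-i['cx'])/f*d,(v-i['cy'])/f*d,d],-1)@rot(i['orientation']).T+np.array(i['eye'])
    P[d==0]=np.nan
    if save: cv2.imwrite('pics/'+save,p)
    return p,P
E
python3 - <<'E'
from h import *
for n in ('scene','side'):
    print(manip.camera_info(n)); p,P=cloud(n,n+'1.png'); np.savez(n+'1.npz',p=p,P=P)
print(manip.read_state())
a,b=[cv2.imread(f'pics/{n}1.png') for n in('scene','side')]
E
```

```text
{'fovy': 51.7339093942614, 'cx': 284.9777347404052, 'cy': 210.90376481725704, 'eye': array([  85.52766886, -113.57105976,  761.37458219]), 'orientation': array([-2.39879777,  0.00406276, -0.8826927 ])}
{'fovy': 51.24863755768497, 'cx': 284.5916341044959, 'cy': 211.6067483936022, 'eye': array([ 511.97719571, -483.5137281 ,  507.34800051]), 'orientation': array([-2.04880647,  0.01965288, -0.02146196])}
{'clock': 0.1, 'joints': array([ 1.04038999e+00,  3.00413224e-01,  1.52149175e+00, -1.21595220e-05,
        1.32068059e+00, -6.66069325e-02]), 'qd': array([ 0.00013339, -0.00179201, -0.00125698, -0.0001729 , -0.0011231 ,
        0.00076034]), 'effort': array([ 1.00490135e-03, -5.32636678e+01, -3.53284228e+01,  7.09594740e-02,
        2.34415079e-02, -1.11057741e-04]), 'eef_pos': array([245.9519855 , 491.72484651, 229.95584651]), 'eef_rot': array([-3.14060116e+00, -5.43338013e-05,  2.67779624e+00]), 'wrist_force': array([ 0.34497691, -0.58008547, -0.87249417]), 'moment': array([ 0.00762098,  0.04308001, -0.00404527]), 'finger_force': 0.0, 'finger_gap': 94.24506010772194}
```

View pics/scene1.png

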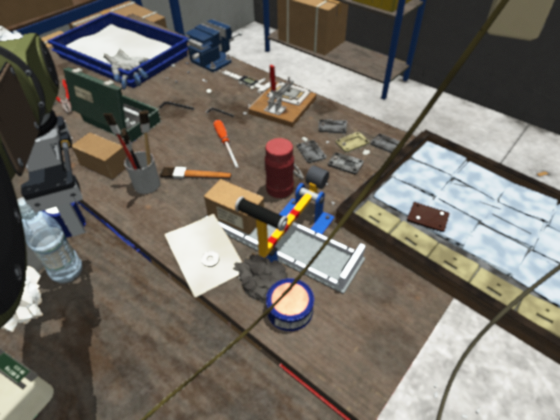

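View pics/side1.png

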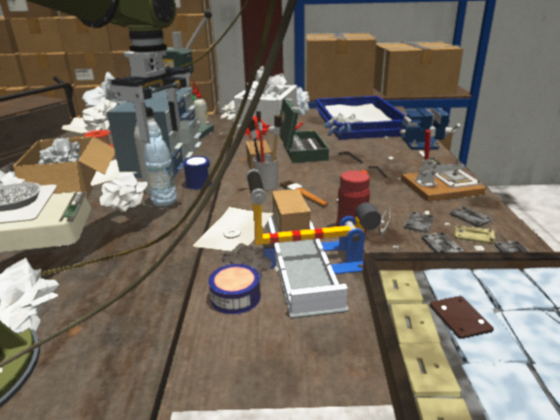

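The scene view shows the carton at (235,203), roller (262,212), bar (290,222), end stop (352,265), tin (290,303), jar (280,168) and bush (211,259). The side view shows the same, with the lane running towards the camera and its end stop at (318,298).

```bash
python3 - <<'E'
from h import *
def q(n,pts):
    P=np.load(n+'1.npz')['P']
    for u,v in pts: print(n,u,v,np.nanmedian(P[v-1:v+2,u-1:u+2].reshape(-1,3),0).round())
q('scene',[(235,195),(225,190),(245,200),(262,212),(245,206),(280,220),(290,224),(300,210),(316,180),(310,250),(352,265),(290,300),(280,147),(211,259),(322,215)])
q('side',[(290,197),(291,212),(257,188),(300,235),(275,237),(345,232),(318,298),(300,265),(318,296),(235,280),(353,177),(232,233)])
for n,b in (('scene',(190,130,190,180)),('side',(180,160,210,160))):
    p=cv2.imread(f'pics/{n}1.png'); u,v,w,h=b
    cv2.imwrite(f'pics/{n}1c.png',cv2.resize(p[v:v+h,u:u+w],None,fx=3.3,fy=3.3,interpolation=cv2.INTER_CUBIC))
E
```

```text
scene 235 195 [539. 408.  72.]
scene 225 190 [537. 436.  73.]
scene 245 200 [465. 297. 188.]
scene 262 212 [463. 254. 187.]
scene 245 206 [456. 289. 185.]
scene 280 220 [468. 215. 189.]
scene 290 224 [561. 267.  57.]
scene 300 210 [602. 272.  63.]
scene 316 180 [668. 280. 100.]
scene 310 250 [565. 214.   5.]
scene 352 265 [562. 108.  46.]
scene 290 300 [422. 154.  44.]
scene 280 147 [674. 386. 136.]
scene 211 259 [404. 354.  22.]
scene 322 215 [666. 255.   3.]
side 290 197 [535. 426.  75.]
side 291 212 [535. 349.  74.]
side 257 188 [472. 224. 190.]
side 300 235 [550. 263.  67.]
side 275 237 [500. 257.  68.]
side 345 232 [641. 277.  63.]
side 318 298 [572. 108.  35.]
side 300 265 [549. 249.   6.]
side 318 296 [572. 108.  40.]
side 235 280 [429. 150.  46.]
side 353 177 [671. 382. 139.]
side 232 233 [404. 357.  22.]
```

View pics/scene1c.png

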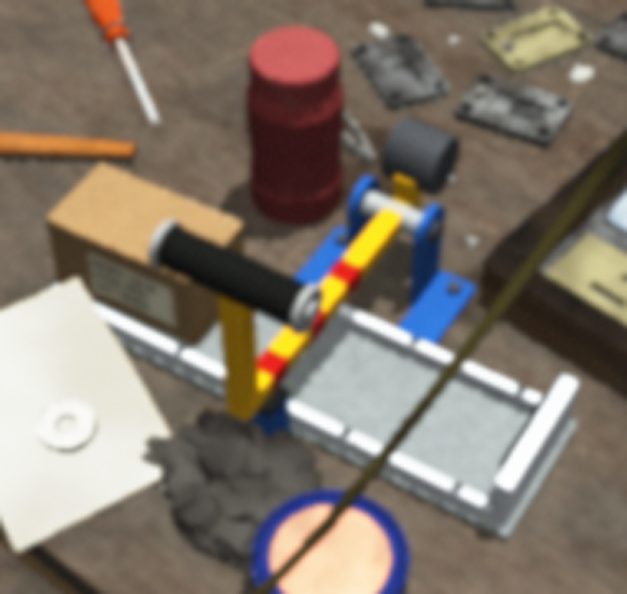

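View pics/side1c.png

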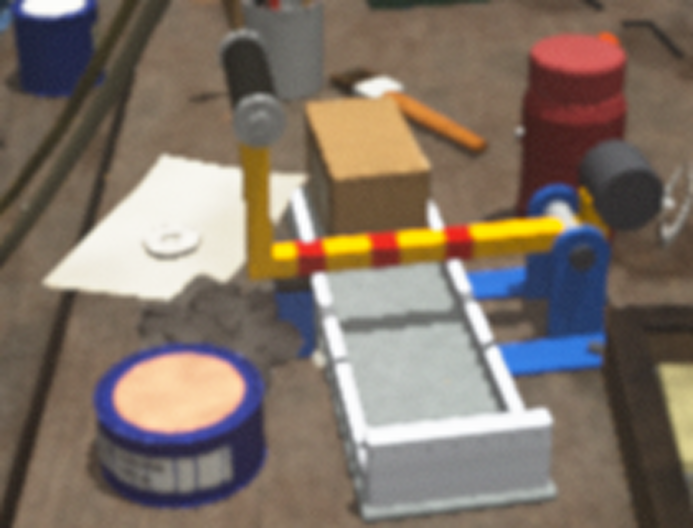

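```bash
python3 - <<'E'
from h import *
X=[];C=[];S=[];H=[];F=[]
for n in('scene','side'):
    z=np.load(n+'1.npz');P=z['P'].reshape(-1,3);hsv=cv2.cvtColor(z['p'],cv2.COLOR_BGR2HSV).reshape(-1,3).astype(int)
    box=lambda a,b,c,d,e,f:(P[:,0]>a)&(P[:,0]<b)&(P[:,1]>c)&(P[:,1]<d)&(P[:,2]>e)&(P[:,2]<f)
    bar=P[box(460,640,220,300,45,80)&(hsv[:,1]>170)&((hsv[:,0]<32))]
    car=P[box(470,610,300,500,66,85)]
    han=P[box(420,500,190,320,167,200)&(hsv[:,2]<70)]
    sto=P[box(500,640,80,140,30,60)]
    for nm,A in(('bar',bar),('car',car),('han',han),('stop',sto)):
        if nm in('car','stop'):print(n,nm,cv2.minAreaRect(A[:,:2].astype(np.float32)),A[:,2].mean())
        else:
            vx,vy,x,y=cv2.fitLine(A[:,:2].astype(np.float32),cv2.DIST_HUBER,0,.01,.01).ravel();print(n,nm,len(A),np.arctan2(vy,vx),A.mean(0),A.min(0),A.max(0))
i=manip.camera_info('wrist');print(i)
E
```

```text
scene bar 462 0.15178087 [550.15697897 268.52519725  65.56618091] [460.03899037 252.57086388  46.77462388] [639.52768304 290.5641569   78.99476403]
scene car ((533.3870849609375, 409.3613586425781), (66.94877624511719, 120.76165771484375), 8.68448257446289) 72.13959309562637
scene han 556 -1.420286 [460.7470354  259.27965114 183.40262956] [449.07516252 215.19195894 167.48781679] [477.58509884 304.86280722 190.24100495]
scene stop ((570.9846801757812, 116.21878814697266), (97.54867553710938, 16.91034507751465), 8.276461601257324) 45.148239607664806
side bar 822 0.1391604 [550.53692977 266.4894208   66.53996112] [461.33760925 250.10266819  55.820242  ] [639.20504956 291.84331243  79.84181668]
side car ((534.2091674804688, 407.26922607421875), (64.84242248535156, 123.20321655273438), 9.571796417236328) 73.69245576989333
side han 200 -1.4317687 [465.77132136 261.22640624 187.84483595] [452.2771907  224.97389016 180.9894955 ] [480.43411735 299.24157494 191.05596262]
side stop ((572.8073120117188, 112.1540756225586), (96.85399627685547, 15.83639907836914), 7.337007522583008) 43.175304791953415
{'fovy': 65.70646984690485, 'cx': 285.99814817096836, 'cy': 210.98811718405616, 'eye': array([179.52761146, 525.7644528 , 383.54365248]), 'orientation': array([2.87714030e+00, 1.53387928e-03, 1.10715395e+00])}
```

```bash
python3 - <<'E'
from h import *
P=np.vstack([np.load(n+'1.npz')['P'].reshape(-1,3) for n in('scene','side')])
P=P[~np.isnan(P[:,0])]
g=np.full((16,16),-1.)
for x,y,z in P:
    i,j=int(x//40)-4,int(y//40)-0
    if 0<=i<16 and 0<=j<16: g[i,j]=max(g[i,j],z)
print('rows x from 160, cols y from 0, 40mm');print(g.round().astype(int))
q=np.load('scene1.npz')['P'];s=np.load('side1.npz')['P']
print(q[180,408],q[100,460],q[340,232],s[60,283],s[200,210])
E
```

```text
rows x from 160, cols y from 0, 40mm
[[ -1  -1  -1  -1  89 591 590 577 492 468 346 453 455 157 211  72]
 [ -1  -1  -1 105 106  -1  -1 570 562 548 461 457 457 316 211 136]
 [ -1  -1  -1 126 106  -1  -1  -1  -1 532 532 522 511 346 346  -1]
 [ -1  -1  -1 154  -1  -1  -1  -1  -1  -1 493 520 509 346 345  -1]
 [  2   2 195 185   2   2   3  22  21  21  20   2   1   2   1   2]
 [  2   2 250  48  48  37  37  24  27  28  24  26  24   2   2   2]
 [  2 324 314  48  47  46  48  38  28  28  26  25  19   1   2 201]
 [  2 412  47  48  48 192 191 192  23  27  29  26   2   2   1 204]
 [562 447   4  21  22 189 185  22  75  76  76  76   2   3   2 195]
 [585   2  52  44  23   9  73   8  76  77  76  77  -1   1   1  14]
 [  2   2  52  50   9  21  72  71  75  76  75   3   1  13  15  14]
 [562   2  52  51  22  23  72  78   8 103  83   1  11  14  11   1]
 [562  52  52  52  51  51 113 114 134 140 140   2   1  17  16   1]
 [ 32  29  51  52  53  52 114 116 120 139 139   1   1   4  17  27]
 [ 30  39  38  33  50  51   1   6   1  11  10   9   2   1   1  23]
 [ 39  41  40  33  50  51   0   4   2   8  10   9   7   1   1   2]]
[872.73962704 147.18159601  29.55266847] [2601.86868354  537.60047843 -778.51773134] [309.82763421 205.1144703   -9.72147766] [ 554.37313183 2318.67209333   99.3603844 ] [321.6945978  594.27267715  -9.09230738]
```

```bash
python3 - <<'E'
from h import *
for n in('scene','side'):
    P=np.load(n+'1.npz')['P'].reshape(-1,3);
    m=(P[:,0]>340)&(P[:,0]<560)&(P[:,1]>540)&(P[:,1]<720)
    for a,b in((30,95),(95,230)):
        A=P[m&(P[:,2]>a)&(P[:,2]<b)]
        if len(A):print(n,a,len(A),A.min(0).round(),A.max(0).round(),np.percentile(A,5,axis=0).round())
E
```

```text
scene 30 808 [438. 629.  30.] [507. 700.  95.] [440. 632.  34.]
scene 95 726 [431. 615.  95.] [521. 717. 205.] [438. 622. 103.]
side 30 531 [440. 625.  30.] [507. 703.  95.] [446. 629.  35.]
side 95 545 [435. 614.  95.] [521. 713. 206.] [441. 622. 101.]
```

>>> {"name": "step_arm", "arguments": {"series": [20,-30,2,0.15,0.52,25,-40,0,0.15,0.52,25,-40,0,0.15,0.52,25,-40,0,0.16,0.52,25,-40,0,0,0.52,25,-35,0,0,0.52,20,-15,-10,0,0.52,4,-2,-25,0,0.52,0,0,-10,0,0.52,0,0,0,0,0.52]}}

```text
clock: 1.35
eef_pos: [414.7, 250.0, 187.2]
eef_rot: [-3.141, -0.001, -2.995]
wrist_force: [0.2, -0.1, 0.6]
finger_gap: 45.1
finger_force: 0.0
```

>>> {"name": "step_arm", "arguments": {"series": [10,1.5,0,0,0.52,10,1.5,0,0,0.52,10,1.5,0,0,0.52,9,1.3,12,0,0.52,9,1.3,12,0,0.52,9,1.3,12,0,0.52,11,1.6,10,0,0.52,11,1.6,10,0,0.52,11,1.6,10,0,0.52]}}

```text
clock: 2.48
eef_pos: [505.8, 263.0, 254.6]
eef_rot: [-3.141, 0.001, -2.996]
wrist_force: [-1.2, -1.7, -0.5]
finger_gap: 45.1
finger_force: 0.4
```

```bash
python3 - <<'E'
from h import *
cloud('side','side2.png')
p=cv2.imread('pics/side2.png')[100:260,180:420];cv2.imwrite('pics/side2c.png',cv2.resize(p,None,fx=3,fy=3))
E
```

```text
(no output)
```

View pics/side2c.png

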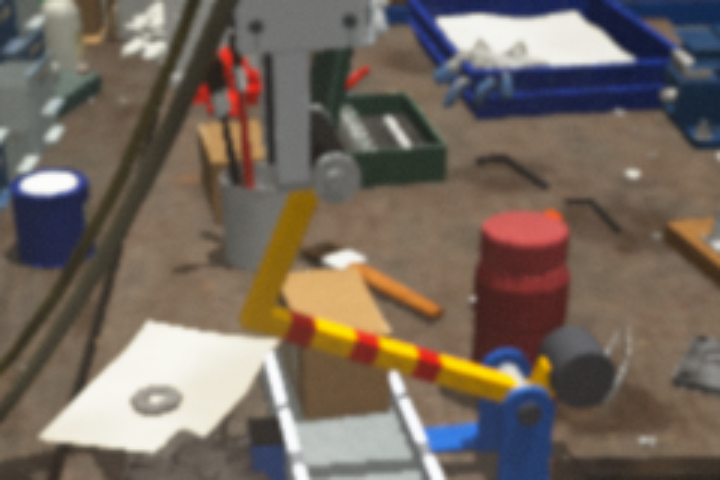

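The crop shows the arm raised about 0.4 rad, with the roller (338,178) resting on the fingertips (292,170). I'll carry on along the arc.

>>> {"name": "step_arm", "arguments": {"series": [13,1.9,6,0,0.52,13,1.9,6,0,0.52,13,1.9,6,0,0.52,14,2,5,0,0.52,14,2,4,0,0.52,14,2,4,0,0.52,11,1.6,2,0,0.52,11,1.6,2,0,0.52,10,1.5,0,0,0.52]}}

```text
clock: 3.65
eef_pos: [618.6, 279.5, 289.0]
eef_rot: [3.142, 0.001, -2.995]
wrist_force: [-0.1, 0.1, -0.4]
finger_gap: 45.2
finger_force: 0.0
```

>>> {"name": "step_arm", "arguments": {"series": [-20,-3,0,0,0.52,-30,0,0,0,1,-30,20,0,0,1,-22,35,0,0,1,0,45,0,0,1,0,45,-10,0,1,0,40,-20,0,1,0,25,-25,0,1,0,7,-30,0,1,0,0,-25,0,1,0,0,0,0,1,0,0,0,0,1]}}

```text
clock: 5.15
eef_pos: [516.5, 493.7, 180.2]
eef_rot: [3.141, 0.002, -2.996]
wrist_force: [-0.5, 0.6, 0.2]
finger_gap: 0.3
finger_force: 0.0
```

```bash
python3 - <<'E'
from h import *
p,P=cloud('side','side3.png')
A=P.reshape(-1,3);A=A[(A[:,0]>480)&(A[:,0]<595)&(A[:,1]>300)&(A[:,1]<470)&(A[:,2]>64)&(A[:,2]<82)]
print(cv2.minAreaRect(A[:,:2].astype(np.float32)))
E
```

```text
((534.4468994140625, 407.3235778808594), (65.53143310546875, 122.8021240234375), 9.068461418151855)
```

View pics/side3.png

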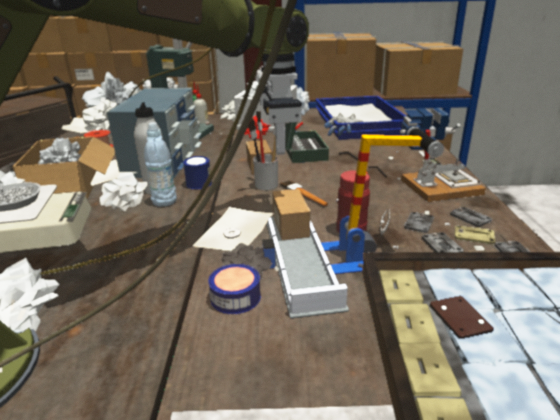

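The arm stands raised (bar at (360,185)), the carton is unmoved at (291,210), and the gripper is behind it. Next I'll descend and push.

>>> {"name": "step_arm", "arguments": {"series": [0,0,-30,0,1,0,0,-30,0,1,0,0,-30,0,1,0,0,-25,0,1,0,0,-15,0,1,0,0,0,0,1,0.5,-3,0,0,1,0.5,-3,0,0,1,0.5,-3,0,0,1,0.5,-3,0,0,1,0.5,-3,0,0,1,0.5,-3,0,0,1,0.5,-3,0,0,1,0.5,-3,0,0,1]}}

```text
clock: 6.95
eef_pos: [520.1, 469.5, 48.7]
eef_rot: [3.141, 0.0, -2.995]
wrist_force: [0.1, 3.5, 1.9]
finger_gap: 0.3
finger_force: 2.0
```

>>> {"name": "step_arm", "arguments": {"series": [0.9,-6,0,0,1,0.9,-6,0,0,1,0.9,-6,0,0,1,0.9,-6,0,0,1,0.9,-6,0,0,1,0.9,-6,0,0,1,0.9,-6,0,0,1,0.9,-6,0,0,1,0.9,-6,0,0,1,0.9,-6,0,0,1,0.9,-6,0,0,1,0.9,-6,0,0,1,0.9,-6,0,0,1,0.9,-6,0,0,1,0.9,-6,0,0,1,0.9,-6,0,0,1]}}

```text
clock: 8.95
eef_pos: [534.5, 373.2, 48.6]
eef_rot: [3.141, 0.0, -2.995]
wrist_force: [-1.1, 4.5, 4.1]
finger_gap: 0.7
finger_force: 2.6
```

>>> {"name": "step_arm", "arguments": {"series": [0.9,-6,0,0,1,0.9,-6,0,0,1,0.9,-6,0,0,1,0.9,-6,0,0,1,0.9,-6,0,0,1,0.9,-6,0,0,1,0.9,-6,0,0,1,0.9,-6,0,0,1,0.9,-6,0,0,1,0.9,-6,0,0,1,0.9,-6,0,0,1,0.9,-6,0,0,1,0.6,-4,0,0,1,0.3,-2,0,0,1,0,0,0,0,1]}}

```text
clock: 10.82
eef_pos: [546.1, 295.0, 48.4]
eef_rot: [-3.141, -0.0, -2.996]
wrist_force: [0.2, 2.0, 1.8]
finger_gap: 0.2
finger_force: 1.1
```

```bash
python3 - <<'E'
from h import *
p,P=cloud('side','side4.png')
O=np.array([549,270,0]);ex=np.array([.989,.146,0]);ey=np.array([-.146,.989,0])
A=P.reshape(-1,3)-O;L=np.c_[A@ex,A@ey,A[:,2]]
m=(abs(L[:,0])<55)&(L[:,2]>64)&(L[:,2]<82)&(L[:,1]<80)&(L[:,1]>-180)
r=cv2.minAreaRect(L[m][:,:2].astype(np.float32));print(r,np.percentile(L[m][:,1],[1,99]))
m=(abs(L[:,0])<45)&(L[:,2]>48)&(L[:,2]<62)&(L[:,1]<-120)&(L[:,1]>-185);print('stop top y',np.percentile(L[m][:,1],[2,50,98]))
print(manip.read_state()['eef_pos'])
E
```

```text
((5.56950569152832, -40.45452117919922), (64.81932067871094, 139.04849243164062), 0.4507383406162262) [-109.42767522   12.87720964]
stop top y [-165.86397668 -160.21312166 -153.08236576]
[546.05013802 295.03634577  48.26439831]
```

View pics/side4.png

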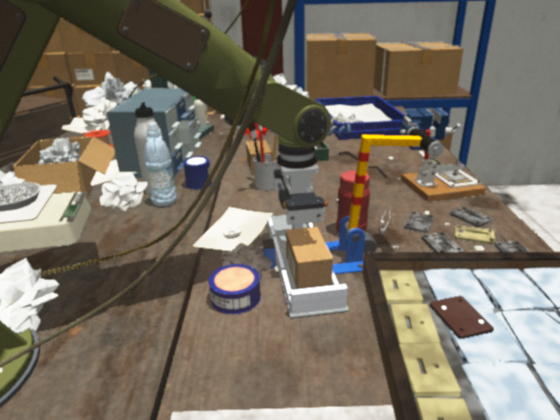

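The carton (308,258) has passed the raised arm. It is about 42 mm short of the stop (318,298).

>>> {"name": "step_arm", "arguments": {"series": [0.6,-4,0,0,1,0.6,-4,0,0,1,0.6,-4,0,0,1,0.6,-4,0,0,1,0.6,-4,0,0,1,0.6,-4,0,0,1,0.6,-4,0,0,1,0.5,-3,0,0,1,0.3,-2,0,0,1,0.3,-2,0,0,1,0,0,0,0,1]}}

```text
clock: 12.25
eef_pos: [551.5, 260.3, 48.4]
eef_rot: [-3.141, -0.0, -2.995]
wrist_force: [0.3, -0.3, 0.5]
finger_gap: 0.4
finger_force: 0.1
```

>>> {"name": "step_arm", "arguments": {"series": [0.15,-1,0,0,1,0.15,-1,0,0,1,0.15,-1,0,0,1]}}

```text
clock: 12.62
eef_pos: [551.9, 257.5, 48.5]
eef_rot: [3.142, 0.0, -2.995]
wrist_force: [0.4, 2.1, -1.0]
finger_gap: 0.7
finger_force: 1.1
```

>>> {"name": "step_arm", "arguments": {"series": [0.15,-1,0,0,1,0.15,-1,0,0,1]}}

```text
clock: 12.88
eef_pos: [552.3, 255.9, 48.7]
eef_rot: [3.141, 0.001, -2.995]
wrist_force: [-0.2, 8.3, -0.1]
finger_gap: 0.7
finger_force: 4.6
```

>>> {"name": "step_arm", "arguments": {"series": [0,0,0,0,1,0,0,0,0,1]}}

```text
clock: 13.12
eef_pos: [552.4, 256.0, 48.7]
eef_rot: [3.141, 0.001, -2.995]
wrist_force: [1.9, 5.6, 0.4]
finger_gap: 0.4
finger_force: 2.8
```

>>> {"name": "step_arm", "arguments": {"series": [0.1,-0.8,0,0,1,0,0,0,0,1]}}

```text
clock: 13.38
eef_pos: [552.6, 255.8, 49.0]
eef_rot: [3.14, 0.002, -2.995]
wrist_force: [0.7, 9.9, 0.0]
finger_gap: 0.7
finger_force: 5.1
```

The force rises with no motion, so the carton looks seated. I'll back off, lift clear and check.

>>> {"name": "step_arm", "arguments": {"series": [-0.5,3,0,0,1,-1,8,0,0,1,-2,15,0,0,1,-3,20,0,0,1,0,0,20,0,1,0,0,30,0,1,0,0,40,0,1,-3,20,40,0,1,-5,30,20,0,1,0,30,0,0,1,0,0,0,0,1,0,0,0,0,1]}}

```text
clock: 14.88
eef_pos: [537.8, 379.9, 198.9]
eef_rot: [-3.141, 0.0, -2.996]
wrist_force: [0.5, 0.1, 0.1]
finger_gap: 0.4
finger_force: 0.0
```

```bash
python3 - <<'E'
from h import *
O=np.array([549,270,0]);ex=np.array([.989,.146,0]);ey=np.array([-.146,.989,0])
for n in('scene','side'):
    p,P=cloud(n,n+'5.png')
    A=P.reshape(-1,3)-O;L=np.c_[A@ex,A@ey,A[:,2]]
    m=(abs(L[:,0])<50)&(L[:,2]>66)&(L[:,2]<82)&(L[:,1]<0)&(L[:,1]>-180)
    print(n,cv2.minAreaRect(L[m][:,:2].astype(np.float32)))
    m=(abs(L[:,0])<45)&(L[:,2]>45)&(L[:,2]<60)&(L[:,1]<-135)&(L[:,1]>-185);print('stop top y',np.percentile(L[m][:,1],[2,50,98]))
    c={'scene':p[190:310,240:400],'side':p[200:320,250:410]}[n]
    globals()[n]=cv2.resize(c,None,fx=2.45,fy=3.2,interpolation=cv2.INTER_CUBIC)
cv2.imwrite('pics/five.png',np.hstack([scene,side]))
E
```

```text
scene ((5.165046691894531, -86.6795654296875), (66.28775787353516, 120.7181167602539), 0.23017430305480957)
stop top y [-163.00329435 -155.42999555 -137.74569293]
side ((5.596446990966797, -88.32081604003906), (124.51563262939453, 65.04865264892578), 89.68907165527344)
stop top y [-165.79855225 -155.82925941 -145.33162978]
```

View pics/five.png

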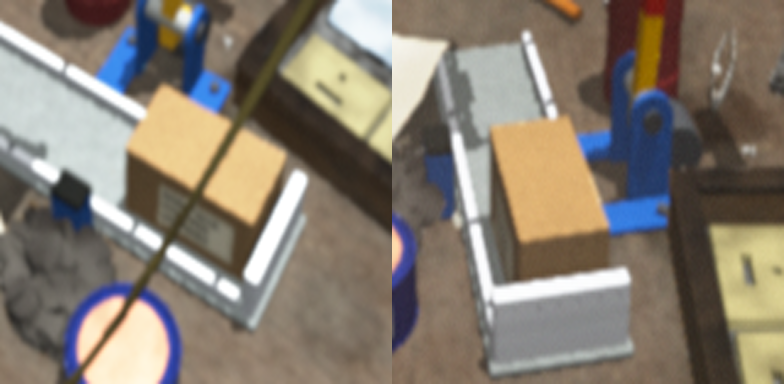

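View pics/scene5.png

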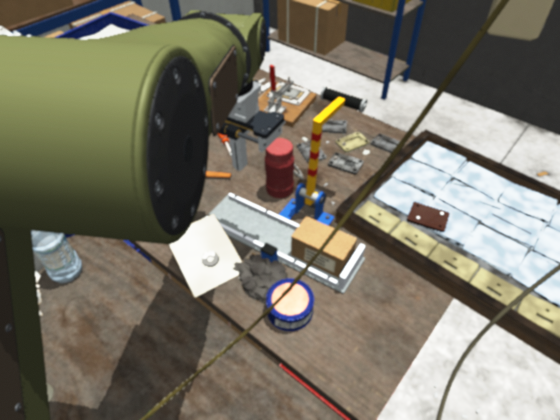

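The carton sits against the stop (scene crop (265,240)), the arm is raised, and the tin, bush and jar are where they were. Handing in.

```bash
python3 -c "
from cell import manip
print(manip.sign_off())"
```

```text
the job is handed in; nothing more can be done
None
```

The stop arm stays raised by itself and the carton rests against the end stop, seated with a slow push of about 10 N; the tin, bush and jar look unmoved in the final pictures, and the job was handed in at about 15 s.

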